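# Unlock the board jig, run the tray home and seat the board

## Robot

A 6-joint arm with a two-finger parallel gripper is mounted at the origin on the work surface. World frame = base frame: x ahead of the robot, y to its left, z up, the work surface at z = 0. Lengths are in m, angles in degrees, forces in N, time in s.
With the tool pointing down it reaches from about 0.4 to 0.825 m from the base axis. Payload 7 kg.
Tool frame: the origin (TCP) lies at the very end of the fingers, on their centre line; the grasp point (between the pads) lies 19 mm behind it; z points along the fingers, y is the direction in which the jaws open and shut (so a half turn about z gives the same grasp; the last joint's range is limited). The gripper opens to 88 mm and grips with 3 to 60 N. Pads are 19 mm wide; open, the fingers measure 130 mm over their backs; the gripper's body (78 mm by 193 mm) begins 47 mm behind the grasp point.
Start: joints at [79.59, 20.546, 0.682, 0, -70.136, -16.507], TCP at [0.306, 0.602, 0.227] pointing down, gripper open.
Joint ranges: [-176.03, 176.03], [-82.01, 121.73], [-58.28, 71.71], [-173.87, 95.51], [-174.79, -0.11], [-173.66, 173.66]. Speed limits (degrees/s): [136.94, 136.94, 172.46, 180, 180, 180].

## Interface

Orientations are given as [roll, pitch, yaw] about the fixed x, y, z axes, in that order (R = Rz(yaw) Ry(pitch) Rx(roll)).
In Python, from plant import ctrl gives the robot as it stands.
- The arm moves only by the tool move_arm, never from a script. Its argument "increments" is a list of rows, each a list of 2 entries, a list of its own where there are three numbers: the shift along the world's x, y, z in mm, then the turn about the world's z in rad. A call has exactly 8 rows; each row shifts and turns the pose as measured when the row begins; what a row does not reach is not made up. A row lasts 1/10 s, in which the tool goes at most 50 mm and 8.59 degrees, less where a joint would pass 70% of its speed; a pose out of reach is approached as far as the arm can. A call with a gripper value outside its range is refused whole. "jaw" is the gripper command: -1 is shut, 1 is fully open, values between are in proportion, set as the call begins (left out, the last holds). The fingers move at their own pace and stop on an object; the grip force is fixed at half the most. Time passes only in rows, so rows that do not move let the fingers close, or fill a call up. It gives the time, the measured TCP pose, the force and the opening at its end, in the units of the state.
- ctrl.get_obs(): the state, without advancing time (a new reading comes with each control period).
- ctrl.snapshot(name): name is "scene" or "top" or "wrist"; returns a dict with "color" (480x640x3 uint8, red, green, blue), "fx", "fy", "cx", "cy" (pixels), "R" (3x3) and "t" (3): a world point X has camera coordinates R X + t. Camera axes: x right, y down, z forward; pixel columns grow to the right and rows downward; lengths in m; the calibration is good to about 2 mm. A picture is of the moment at which its call begins. There is no depth.
- ctrl.close_job(): hands the job in, once; it reports no verdict.
The state is a dict: "clock": time; "joint_pos": joint angles; "qvel": joint speeds; "tau": joint torques, N m; "tool_pos": TCP position; "orientation": TCP orientation; "force": force on the tool from outside, world axes, zero at the start; "moment": the same for the moment, N m; "opening": finger opening in m.
Only numpy, scipy, OpenCV 4.12 (cv2) and the standard library are available. Lean on these libraries where they do the work, as an engineer would, in place of code of your own. Each camera call takes 0.05 s, during which the arm holds its last target.

## Task

On the test jig, pull up the spring locking pin by its T-handle, turn it anticlockwise until it drops into its rest notch, and let go so that it stays out. Then slide the tray all the way home against the end stop, and only then press the white board down until it is fully seated. Leave the handle parked, and leave the other things on the desk where they are.

Things in the scene. Friction and masses are not known exactly. Their poses are not given: they have to be found in the camera images.
- jig: Fixed test jig: dark steel base plate 255 x 325 x 12 mm with rails. Origin on the desk surface, z up. The tray slides along the jig's +y to the end stop, a block 40 mm high at y = 181 to 201, x = -45 to 55 mm. The pin's upright axis is at x = -85, y = -50 mm on an aluminium bracket, 58 mm high, x = -138 to -53, y = -80 to -20 mm.
- handle: Black T-handle of the spring pin: a bar 80 mm long (its x), 14 mm thick (y), 24 mm tall (z). Origin at the bar's centre, on the pin's axis: 110 mm above the desk while seated, 119 mm when parked. Lifts straight up, at most 22 mm, against a spring: about 7 N seated, 11 N at 14 mm lift, weight included. Turns with light friction (0.06 Nm).
- head: Fixed steel crown, 62 mm across, below the handle; its rim is 80 mm above the desk. Origin on the pin's axis at desk level, x along the seated bar. Seated, the pin's 6 mm square cross arm is in a deep slot and cannot turn. From 14 mm of lift it clears the rim, and the handle can turn anticlockwise seen from above (+z), up to 1.9 rad from seated.
- notch (a point): The crown's centre, at the rim's height (80 mm). The one rest notch lies 1.0 to 1.5 rad anticlockwise from the seated angle: different each time, not measured, to be found by feel. It is 5 mm deep and takes the arm within 0.07 rad either way. Over it the handle comes down to 9 mm of lift and the spring keeps it parked; elsewhere the arm lands on the rim at 14 mm: not parked.
- shuttle: Upright black paddle of the sliding tray: 60 mm wide (jig x), 14 mm thick (jig y), from 30 to 105 mm above the desk; 35 mm free behind it. Origin in its middle, 80 mm above the desk; axes as the jig's. Locked by the pin at jig x = 5, y = 78 mm; once freed it runs 90 mm to its stop at y = 168 mm with about 3 N of drag. Tray plate: top at 30 mm, 168 mm behind to 12 mm ahead.
- board: White prototyping board in the tray, 55 (jig x) x 115 (jig y) x 20 mm, axes as the jig's. Origin at the centre of its top: 60 mm above the desk when proud, 52 mm when fully seated (8 mm travel, hard stop). Pressing takes 5 to 8 N; it stays where pressed. Its centre is 100 mm behind the paddle (jig -y); the grey frame around it is 44 mm high.
- screwdriver: Bystander: black-handled screwdriver, 190 mm, 26 mm thick, lying on the jig's base plate along its front (-x) edge.
- spare_board: Bystander: another white board, 55 x 165 x 12 mm, lying loose on the desk beyond the jig.
- tree: Bystander: green printed tree ornament, 135 mm tall, on the desk at the jig's -y end.
- tape: Bystander: roll of brown tape, 88 mm across, 22 mm high, lying on the desk past the jig's +y end.
- mug: Bystander: white mug, 95 mm tall, to the left.
- stapler: Bystander: black stapler, 150 mm long, to the right.

How it is judged (in metres and radians):
On the way, in this order (a step that is already met when the one before it is completed fails the run):
1. the pin is pulled, turned and parked in its rest notch, and let go (z of handle in the frame of jig between 0.1165 and 0.1215 m and contact force between the fingers and handle below 0.2 N), for 0.2 s.
2. the tray is home against the end stop (y of shuttle in the frame of jig above 0.165 m), for 0.1 s.
3. the board is pressed down fully (z of board in the frame of shuttle below -0.0265 m), for 0.1 s.
At the end, for the whole second after the job is handed in: The handle is parked in its rest notch (bar centre 119 mm above the desk, within 2.5 mm), the tray is within 3 mm of its end stop, and the board is within 1.5 mm of its fully seated height (z of handle in the frame of jig between 0.1165 and 0.1215 m and y of shuttle in the frame of jig above 0.165 m and z of board in the frame of shuttle below -0.0265 m); the robot touches nothing.
It fails at once if the board is pressed more than 3 mm down while the tray is more than 5 mm from its stop (z of board in the frame of shuttle below -0.023 m and y of shuttle in the frame of jig below 0.163 m).
It fails at once if another thing on the desk is moved by more than 30 mm (distance of any of screwdriver, spare_board, tree, tape, mug, stapler from where it was at the start of the episode above 0.03 m).
It also fails if it takes over 72 s, if anything falls off the work surface, if the arm or the gripper's body presses on something with over 40 N, if the wrist force passes 120 N, or if a joint passes its speed limit or range.

## Working session

There is one attempt and no reset: what is moved stays moved. The work goes in short steps, Python scripts to look and compute and a tool call to move; the robot and the scene stay as the last step left them, time stands still between calls to the robot, and variables do not carry over. Pictures are saved under pics/ and viewed, and the job is handed in when it is done.

Besides the shell and the picture viewer there is one more tool, called after "Call:" as name(argument=value, ...), one argument or row to a line, values as JSON. move_arm: Moves the arm, as the interface text tells. Its arguments: {"type":"object","properties":{"increments":{"type":"array","items":{"type":"array"}},"jaw":{"type":"number"}},"required":["increments"]}

```bash
mkdir -p pics; ls; cat > h.py <<'E'
import numpy as np, cv2, pickle
from plant import ctrl
def snap(n,fn):
    s=ctrl.snapshot(n); cv2.imwrite('pics/'+fn+'.png',s['color'][:,:,::-1]); pickle.dump(s,open('pics/'+fn+'.pkl','wb')); return s
def load(fn): return pickle.load(open('pics/'+fn+'.pkl','rb'))
def ray(s,u,v):
    d=np.array([(u-s['cx'])/s['fx'],(v-s['cy'])/s['fy'],1.]); R=np.array(s['R']);t=np.array(s['t'])
    return -R.T@t, R.T@d
def onz(s,u,v,z):
    o,d=ray(s,u,v); return o+d*(z-o[2])/d[2]
def proj(s,X):
    c=np.array(s['R'])@np.array(X)+np.array(s['t']); return np.array([s['fx']*c[0]/c[2]+s['cx'],s['fy']*c[1]/c[2]+s['cy']])
E
python3 - <<'E'
from h import *
for n in ['scene','top','wrist']:
    s=snap(n,n+'0'); print(n,-np.array(s['R']).T@s['t'],s['fx'])
print(ctrl.get_obs())
E
```

```text
pics
scene [1.53003065 0.50705692 0.89632259] 453.69175989476753
top [0.33413907 0.02323123 1.64651323] 608.7556851061053
wrist [0.36360346 0.57227363 0.38299347] 346.62022953086984
{'clock': 0.15, 'joint_pos': array([ 7.95906257e+01,  2.05827345e+01,  6.45787518e-01, -1.44656381e-02,
       -7.01348061e+01, -1.65070245e+01]), 'qvel': array([ 0.00553249, -0.12104691,  0.27247552,  0.11010444,  0.0653753 ,
        0.04354245]), 'tau': array([-1.08222113e-03, -5.83275712e+01,  2.93291473e+01,  7.00119942e+00,
        8.77981569e-03, -1.06872969e-04]), 'tool_pos': array([0.30542325, 0.60154032, 0.22582993]), 'orientation': array([ 1.79927340e+02, -7.34937500e-03, -2.69213182e+01]), 'force': array([-0.21232197,  0.31697176, -0.17883156]), 'moment': array([-0.02273598, -0.04742216,  0.00630014]), 'opening': 0.08753358734156057}
```

View pics/top0.png

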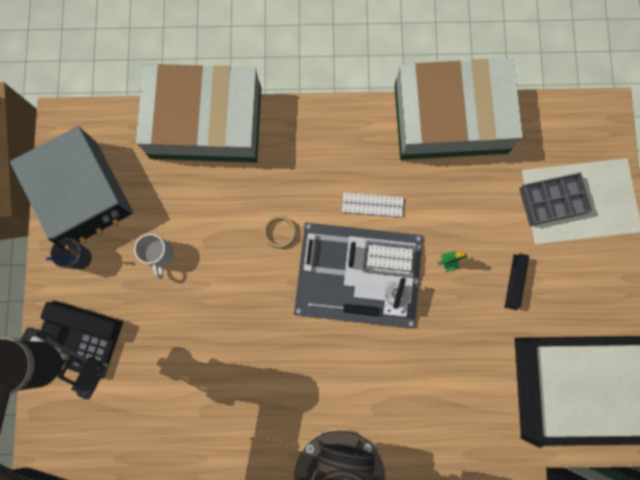

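View pics/scene0.png

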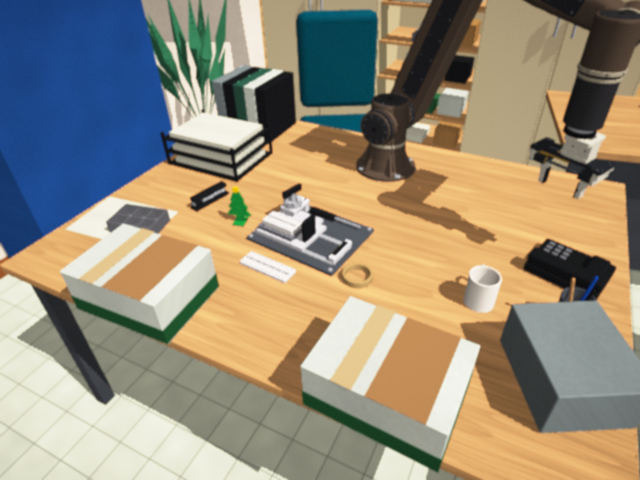

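View pics/wrist0.png

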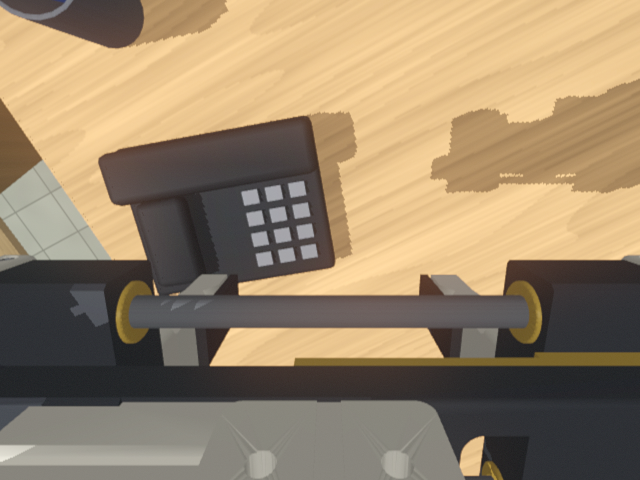

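```bash
python3 - <<'E'
from h import *
s=load('top0'); im=s['color'][200:345,270:480,::-1]
cv2.imwrite('pics/z1.png',cv2.resize(im,None,fx=3.8,fy=3.8,interpolation=cv2.INTER_CUBIC))
s=load('scene0'); im=s['color'][170:290,220:400,::-1]
cv2.imwrite('pics/z2.png',cv2.resize(im,None,fx=4.4,fy=4.4,interpolation=cv2.INTER_CUBIC))
E
```

```text
(no output)
```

View pics/z1.png

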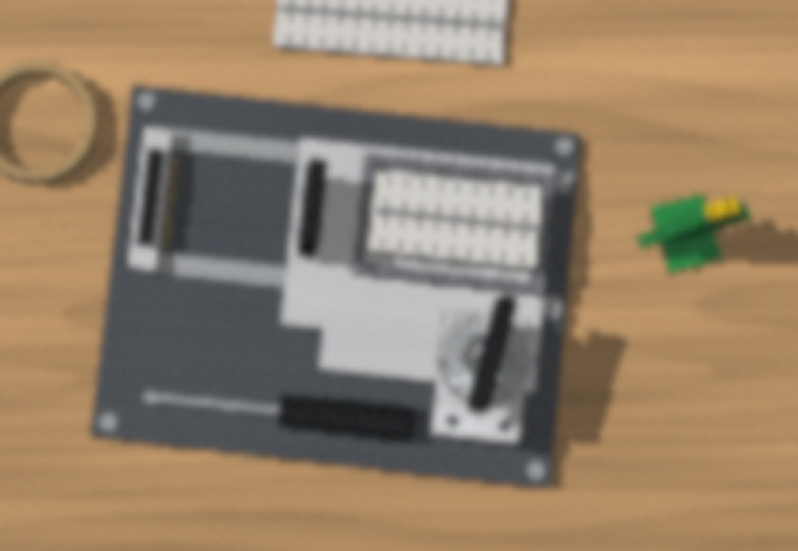

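View pics/z2.png

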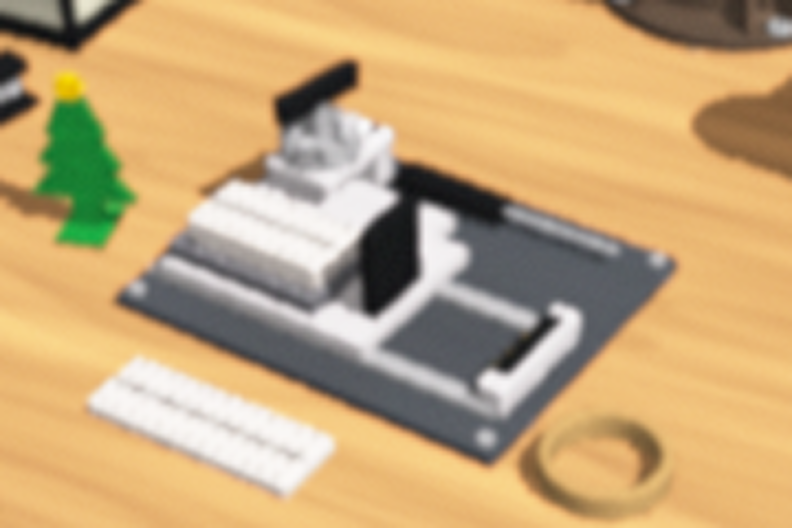

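```bash
python3 - <<'E'
from h import *
s=load('top0'); f=3.8
P=lambda u,v,z: onz(s,u/f+270-.4,v/f+200-.4,z)[:2]
c=[P(135,87,.012),P(582,135,.012),P(556,487,.012),P(94,436,.012)]
for x in c: print(x.round(4))
sz=[np.linalg.norm(c[i]-c[(i+1)%4]) for i in range(4)];print(sz)
d=(c[0]-c[1])+(c[3]-c[2]); a=np.arctan2(d[1],d[0]); print('jig y dir',np.degrees(a))
e=(c[0]-c[3])+(c[1]-c[2]); print('jig x dir',np.degrees(np.arctan2(e[1],e[0])))
# black mask regions
g=s['color'].astype(int); m=((g.max(2)<40)).astype(np.uint8)
m[:,:]=m; roi=np.zeros_like(m); roi[215:335,290:430]=1
n,l,st,ce=cv2.connectedComponentsWithStats(m*roi)
for i in range(1,n):
    if st[i,4]<15: continue
    ys,xs=np.nonzero(l==i); r=cv2.minAreaRect(np.c_[xs,ys].astype(np.float32)); print(st[i,4],ce[i],r)
    b=cv2.boxPoints(r)
    for z in(.105,.122): print(z,onz(s,*ce[i],z)[:2].round(4))
E
```

```text
[0.6655 0.0794]
[ 0.6254 -0.2407]
[ 0.3759 -0.2122]
[0.4158 0.1106]
[np.float64(0.3225949118771432), np.float64(0.2511516190034809), np.float64(0.32523317414988484), np.float64(0.251623376333044)]
jig y dir 82.8958475753187
jig x dir -6.811480295861087
44 [399.61363636 291.97727273] ((399.7884826660156, 291.9422912597656), (2.368056297302246, 24.733034133911133), 15.255120277404785)
0.105 [ 0.4637 -0.1612]
0.122 [ 0.4623 -0.1592]
242 [361.5661157  309.55371901] ((361.2475280761719, 309.5247802734375), (34.229278564453125, 7.363275527954102), 5.710593223571777)
0.105 [ 0.4208 -0.0639]
0.122 [ 0.4198 -0.063 ]
```

```bash
python3 - <<'E'
from h import *
s=load('top0'); g=s['color'].astype(int)
for thr in (40,50,60):
  m=(g.max(2)<thr)
  for nm,(x0,x1,y0,y1) in dict(handle=(390,410,274,312),paddle=(345,358,238,270)).items():
    q=np.zeros_like(m);q[y0:y1,x0:x1]=m[y0:y1,x0:x1]
    ys,xs=np.nonzero(q); 
    if len(xs)<5: print(nm,thr,len(xs)); continue
    pts=np.c_[xs,ys].astype(float);c=pts.mean(0);u,sv,vt=np.linalg.svd(pts-c);d=vt[0]; d=d*np.sign(-d[1])
    print(nm,thr,len(xs),c,'yaw',np.degrees(np.arctan2(-d[0],-d[1])),np.ptp((pts-c)@d))
    for z in ((.118,.122) if nm=='handle' else (.09,.105)): print('  ',z,onz(s,*c,z)[:2].round(4))
# board white
m=(g.min(2)>150);q=np.zeros_like(m);q[240:275,365:415]=m[240:275,365:415]
E
python3 - <<'E'
from h import *
s=load('top0')
import cv2
cv2.imwrite('pics/z3.png',cv2.resize(s['color'][235:320,340:430,::-1],None,fx=7,fy=7,interpolation=cv2.INTER_NEAREST))
E
```

```text
handle 40 44 [399.61363636 291.97727273] yaw -15.013775016053286 24.735033347673273
   0.118 [ 0.4626 -0.1596]
   0.122 [ 0.4623 -0.1592]
paddle 40 27 [351.81481481 256.18518519] yaw -7.976590477870525 20.222802446786016
   0.09 [ 0.5591 -0.043 ]
   0.105 [ 0.557  -0.0424]
handle 50 96 [399.14583333 293.23958333] yaw -15.161637435069991 27.187331442014255
   0.118 [ 0.4594 -0.1584]
   0.122 [ 0.4591 -0.1579]
paddle 50 60 [351.91666667 255.05      ] yaw -6.371846067112269 21.2032158325677
   0.09 [ 0.5621 -0.0433]
   0.105 [ 0.5599 -0.0427]
handle 60 125 [399.752 293.824] yaw -6.211479484632989 31.162946567786232
   0.118 [ 0.458  -0.1598]
   0.122 [ 0.4576 -0.1593]
paddle 60 79 [351.97468354 254.51898734] yaw -6.176071166172127 23.08167588546255
   0.09 [ 0.5635 -0.0435]
   0.105 [ 0.5613 -0.0429]
```

View pics/z3.png

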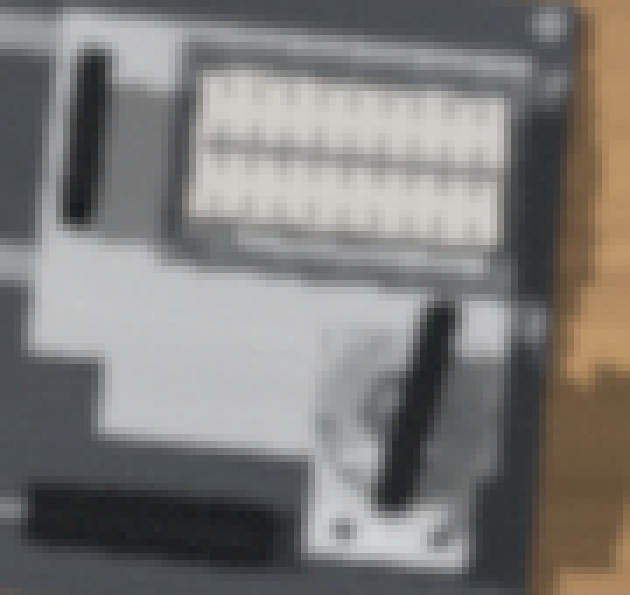

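Call:
move_arm(
  increments=[
    [[8,-38,4],-0.145],
    [[8,-38,4],-0.145],
    [[8,-38,4],-0.145],
    [[8,-38,4],-0.145],
    [[8,-38,4],-0.145],
    [[8,-38,4],-0.145],
    [[8,-38,4],-0.145],
    [[8,-38,4],-0.145],
  ],
  jaw=1,
)

```text
clock: 0.95
tool_pos: [0.3681, 0.2886, 0.2531]
orientation: [179.6, -0.2, -95.4]
force: [1.2, -0.9, 0.2]
opening: 0.0877
```

Call:
move_arm(
  increments=[
    [[11,-40,3],-0.145],
    [[11,-40,3],-0.145],
    [[11,-40,3],-0.145],
    [[11,-40,3],-0.145],
    [[11,-40,3],-0.145],
    [[11,-40,3],-0.145],
    [[11,-40,3],-0.145],
    [[11,-40,3],-0.145],
  ],
)

```text
clock: 1.75
tool_pos: [0.4551, -0.0451, 0.2793]
orientation: [179.5, 0.0, -164.1]
force: [1.2, 0.9, -0.0]
opening: 0.0874
```

Call:
move_arm(
  increments=[
    [[13,-26,0],-0.11],
    [[13,-26,0],-0.11],
    [[13,-26,0],-0.11],
    [[13,-26,0],-0.11],
    [[13,-26,0],-0.08],
    [[2,0,0],0],
    [[0,0,0],0],
    [[0,0,0],0],
  ],
)

```text
clock: 2.55
tool_pos: [0.5228, -0.1861, 0.2777]
orientation: [179.6, -0.1, 164.1]
force: [0.4, -0.5, 0.7]
opening: 0.0877
```

```bash
python3 - <<'E'
from h import *
s=snap('wrist','w1'); print(ctrl.get_obs()['tool_pos'],ctrl.get_obs()['orientation']); print(s['R'])
for z in (.058,.12): print(proj(s,[.459,-.158,z]))
E
```

```text
[ 0.52274683 -0.18592304  0.27782475] [ 1.79559993e+02 -1.02659928e-01  1.64151758e+02]
[[ 0.27378614  0.96176645  0.00681547]
 [ 0.93296039 -0.26729459  0.2411193 ]
 [ 0.23372219 -0.05965656 -0.97047155]]
[336.13825176 151.9731009 ]
[338.14626623 151.19788189]
```

View pics/w1.png

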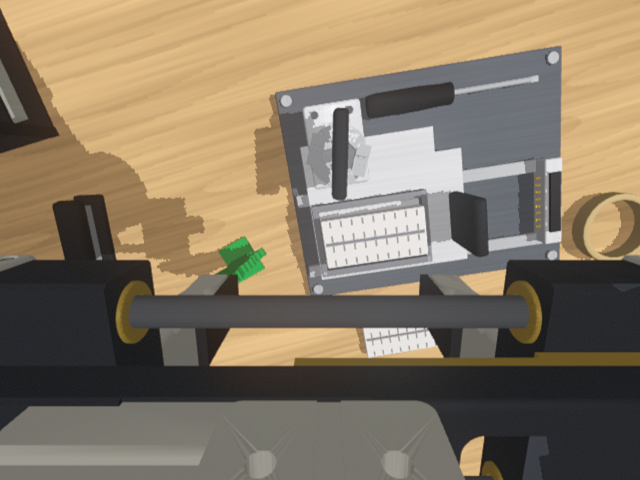

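```bash
python3 - <<'E'
from h import *
s=load('w1'); g=s['color']
cv2.imwrite('pics/z4.png',cv2.resize(g[40:300,270:570,::-1],None,fx=2.6,fy=2.3,interpolation=cv2.INTER_CUBIC))
cv2.imwrite('pics/z5.png',cv2.resize(g[95:210,290:390,::-1],None,fx=5,fy=5,interpolation=cv2.INTER_CUBIC))
m=g.astype(int).max(2)<70
q=np.zeros_like(m);q[100:204,330:352]=m[100:204,330:352]
ys,xs=np.nonzero(q);pts=np.c_[xs,ys].astype(np.float32);r=cv2.minAreaRect(pts);print(r);b=cv2.boxPoints(r);print(b)
W=[onz(s,*p,.122)[:2] for p in b];print(np.round(W,4))
c=[onz(s,u,v,.012)[:2] for u,v in((277,93),(561,46),(312,296))]
print(np.round(c,4),np.linalg.norm(c[0]-c[1]),np.linalg.norm(c[0]-c[2]),np.degrees(np.arctan2(*(c[1]-c[0])[::-1])))
# screws/others
E
```

```text
((338.8541564941406, 153.417724609375), (13.832720756530762, 89.3384017944336), 2.862405300140381)
[[329.71573 197.6858 ]
 [334.1771  108.45887]
 [347.99258 109.14964]
 [343.53122 198.37659]]
[[ 0.496  -0.1762]
 [ 0.4242 -0.1519]
 [ 0.428  -0.1408]
 [ 0.5    -0.1644]]
[[ 0.3781 -0.2038]
 [ 0.4176  0.1134]
 [ 0.6259 -0.236 ]] 0.3196899672786835 0.2498807698646241 82.89164187383804
```

View pics/z4.png

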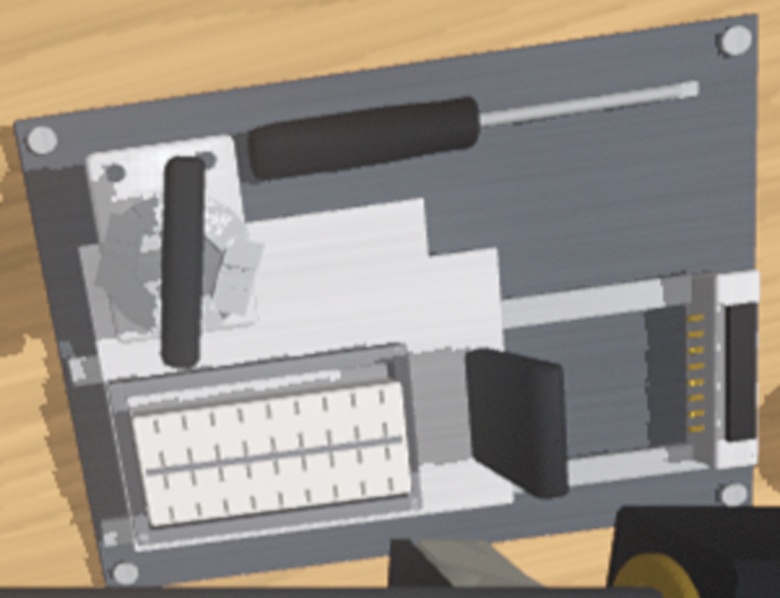

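View pics/z5.png

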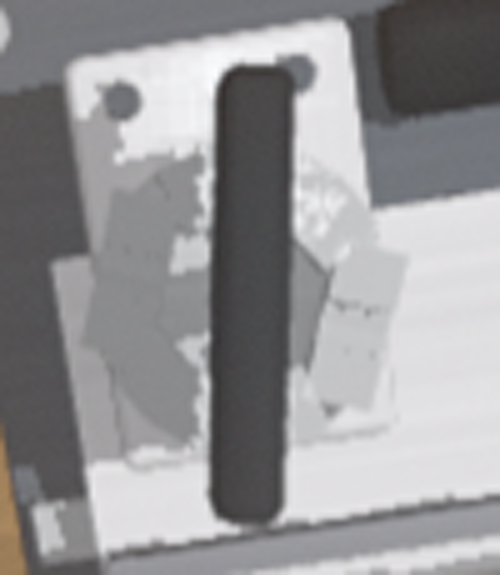

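```bash
python3 - <<'E'
from h import *
s=load('w1')
a,b=[onz(s,u-.4,v-.4,.118)[:2] for u,v in((341.4,108),(339.6,199.4))]
print(a,b,(a+b)/2,np.linalg.norm(a-b),np.degrees(np.arctan2(*(b-a)[::-1])))
# jig from corners (w1): front corners
ex=np.array([np.cos(np.radians(-7)),np.sin(np.radians(-7))]);ey=np.array([-ex[1],ex[0]])
P=lambda u,v,z:onz(s,u,v,z)[:2]
# z4 px -> image
Z=lambda u,v:(270+u/2.6-.4,40+v/2.3-.4)
for n,(u,v),z in [('paddle top L',(470,352),.105),('paddle top R',(562,368),.105),('board tl',(132,420),.06),('board tr',(402,383),.06),('board br',(412,496),.06),('board bl',(153,526),.06),('brk tl',(88,155),.058),('brk tr',(233,136),.058)]:
    print(n,P(*Z(u,v),z).round(4))
pin=(a+b)/2
o=pin+.085*ex+.05*ey; print('origin',o,'paddle',o+.005*ex+.078*ey,'board',o+.005*ex-.022*ey, 'bracket corners',o-.138*ex-.08*ey,o-.138*ex-.02*ey)
E
```

```text
[ 0.42471152 -0.14587187] [ 0.50001813 -0.16830526] [ 0.46236483 -0.15708856] 0.07857698515778684 -16.588476605551026
paddle top L [ 0.5249 -0.0651]
paddle top R [ 0.5407 -0.0338]
board tl [ 0.5262 -0.1948]
board tr [ 0.5403 -0.0811]
board br [ 0.596  -0.0886]
board bl [ 0.5799 -0.2008]
brk tl [ 0.407  -0.1782]
brk tr [ 0.4149 -0.1213]
origin [ 0.55282472 -0.11782015] paddle [ 0.56729326 -0.0410109 ] board [ 0.55510632 -0.14026551] bracket corners [ 0.4061038  -0.18040587] [ 0.41341596 -0.1208531 ]
```

Call:
move_arm(
  increments=[
    [[-20,10,-5],0],
    [[-20,10,-15],0],
    [[-20,9,-20],0],
    [[0,0,-25],0],
    [[0,0,-25],0],
    [[0,0,-25],0],
    [[0,0,-20],0],
    [[0,0,0],0],
  ],
)

```text
clock: 3.4
tool_pos: [0.4586, -0.1498, 0.1423]
orientation: [179.4, 0.4, 165.0]
force: [-0.2, -0.0, 0.2]
opening: 0.0874
```

```bash
python3 - <<'E'
from h import *
s=snap('wrist','w2'); o=ctrl.get_obs();print(o['tool_pos'],o['orientation'],o['force'])
print(proj(s,[.4624,-.157,.122]),proj(s,o['tool_pos']))
E
```

```text
[ 0.45956804 -0.1499887   0.14374971] [179.34771367   0.51754978 165.00610223] [ 0.15260489 -0.32086541  0.91877232]
[317.22113435 288.63398786] [328.72554033 296.89871593]
```

View pics/w2.png

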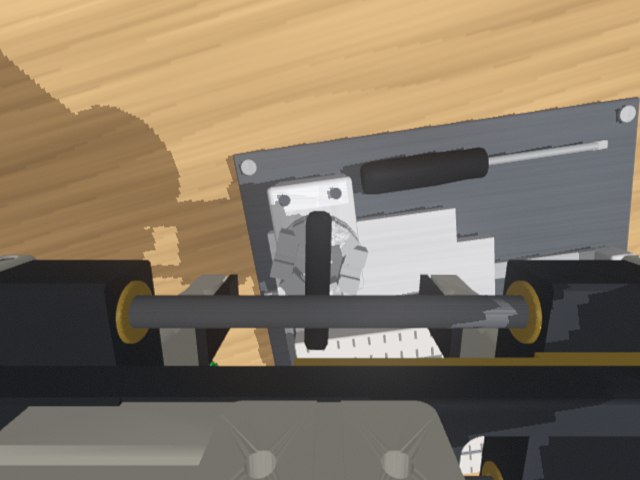

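Call:
move_arm(
  increments=[
    [[1,-4,-12],0],
    [[1,-3,-12],0],
    [[0,0,-12],0],
    [[0,0,-10],0],
    [[0,0,-4],0],
    [[0,0,0],0],
    [[0,0,0],0],
    [[0,0,0],0],
  ],
)

```text
clock: 4.25
tool_pos: [0.4651, -0.1575, 0.0946]
orientation: [179.3, 1.0, 165.2]
force: [-0.0, 0.3, -0.4]
opening: 0.0876
```

```bash
python3 - <<'E'
from h import *
s=snap('wrist','w3'); o=ctrl.get_obs();print(o['tool_pos'],o['orientation'],o['force'])
for e in([.4247,-.1459,.118],[.5,-.1683,.118]):print(proj(s,e))
E
```

```text
[ 0.4651329  -0.15747503  0.09466174] [179.26271331   0.96661994 165.16960134] [ 0.81180098 -0.23315803  0.30782144]
[331.42383254 218.09220208]
[325.74837832 390.5502432 ]
```

View pics/w3.png

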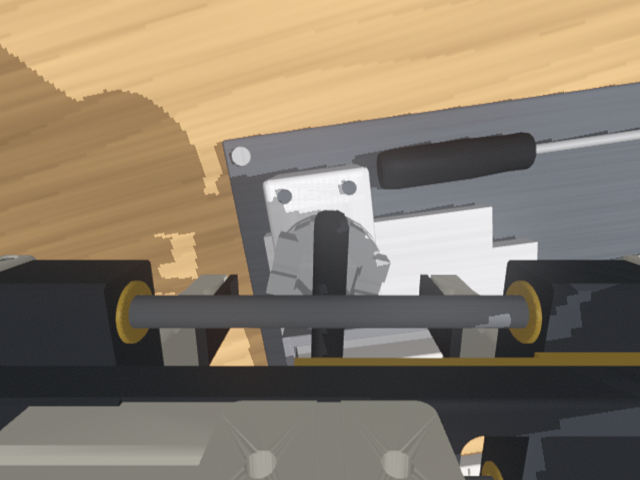

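Call:
move_arm(
  increments=[
    [[-4,1,0],0],
    [[0,0,0],0],
    [[0,0,0],0],
    [[0,0,0],0],
    [[0,0,0],0],
    [[0,0,0],0],
    [[0,0,0],0],
    [[0,0,0],0],
  ],
  jaw=-1,
)

```text
clock: 5.1
tool_pos: [0.4614, -0.1563, 0.0958]
orientation: [179.2, 1.1, 165.2]
force: [0.2, -0.0, 0.3]
opening: 0.0291
```

```bash
python3 - <<'E'
from h import *
s=snap('wrist','w4'); o=ctrl.get_obs();print(o['tool_pos'],o['orientation'],o['force'],o['moment'],o['opening'])
E
```

```text
[ 0.46143871 -0.15626865  0.09580772] [179.22387302   1.09416389 165.18445225] [ 0.66320731 -0.82384687  0.06619527] [-0.03208343 -0.07746406  0.01492827] 0.025488174768410237
```

View pics/w4.png

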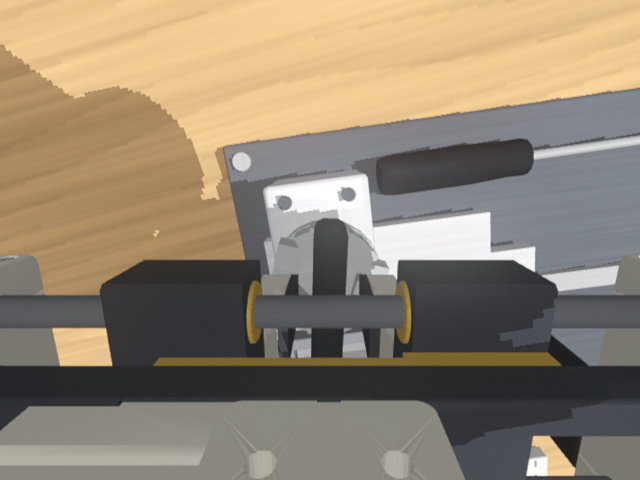

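Call:
move_arm(
  increments=[
    [[0,0,-1],0],
    [[0,0,0],0],
    [[0,0,0],0],
    [[0,0,0],0],
    [[0,0,0],0],
    [[0,0,0],0],
    [[0,0,0],0],
    [[0,0,0],0],
  ],
)

```text
clock: 5.95
tool_pos: [0.4613, -0.1569, 0.0947]
orientation: [179.3, 1.1, 165.2]
force: [0.0, -0.6, -0.7]
opening: 0.0139
```

```bash
python3 - <<'E'
from h import *
o=ctrl.get_obs();print(o['tool_pos'],o['orientation'],o['force'],o['moment'],o['opening'])
E
```

```text
[ 0.46130203 -0.15687091  0.094657  ] [179.2760614    1.07570096 165.16744418] [ 0.03500593 -0.60699358 -0.74771985] [-0.66532946 -0.08149192 -0.14944572] 0.013868921164647715
```

Call:
move_arm(
  increments=[
    [[0,0,3],0],
    [[0,0,3],0],
    [[0,0,3],0],
    [[0,0,3],0],
    [[0,0,3],0],
    [[0,0,2],0],
    [[0,0,1],0],
    [[0,0,0],0],
  ],
)

```text
clock: 6.75
tool_pos: [0.461, -0.1565, 0.1085]
orientation: [179.2, 0.9, 165.1]
force: [3.8, -2.7, -10.9]
opening: 0.0142
```

Call:
move_arm(
  increments=[
    [[0,0,2],0],
    [[0,0,2],0],
    [[0,0,1],0],
    [[0,0,0],0],
    [[0,0,0],0],
    [[0,0,0],0],
    [[0,0,0],0],
    [[0,0,0],0],
  ],
)

```text
clock: 7.55
tool_pos: [0.4609, -0.1565, 0.1109]
orientation: [179.2, 0.8, 165.0]
force: [4.6, -3.7, -12.1]
opening: 0.0136
```

```bash
python3 - <<'E'
from h import *
s=snap('wrist','w5'); o=ctrl.get_obs();print(o['tool_pos'],o['orientation'],o['force'],o['moment'],o['opening'])
E
```

```text
[ 0.46091119 -0.15652346  0.11085094] [179.23416142   0.83989039 165.03774876] [  4.23743071  -3.26405499 -11.54908293] [-1.50805533 -1.68998379 -0.01434517] 0.013795675951371376
```

View pics/w5.png

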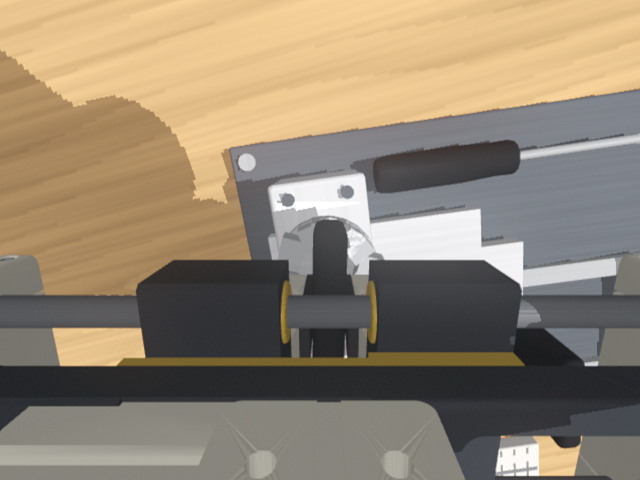

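Call:
move_arm(
  increments=[
    [[1,-1,2],0],
    [[0,0,1],0.06],
    [[0,0,1],0.06],
    [[0,0,1],0.06],
    [[0,0,1],0.06],
    [[0,0,1],0.06],
    [[0,0,1],0.06],
    [[0,0,1],0.06],
  ],
)

```text
clock: 8.4
tool_pos: [0.4606, -0.1571, 0.117]
orientation: [179.2, 0.6, -170.1]
force: [6.7, -5.1, -24.2]
opening: 0.0138
```

```bash
python3 - <<'E'
from h import *
s=snap('wrist','w6'); o=ctrl.get_obs();print(o['tool_pos'],o['orientation'],o['force'],o['moment'],o['opening'])
E
```

```text
[ 0.4606591  -0.15716271  0.11685673] [ 179.16432074    0.61310073 -169.87278998] [  7.33656072  -6.32295625 -18.03307861] [-2.1606476  -2.70986117 -0.0760497 ] 0.013484976504158256
```

View pics/w6.png

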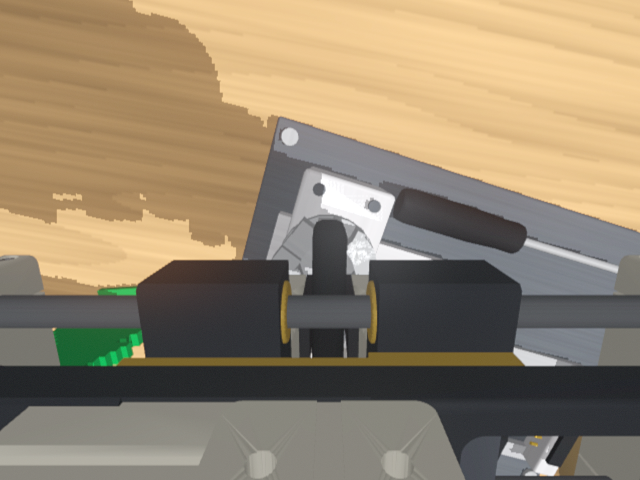

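Call:
move_arm(
  increments=[
    [[1,-1,-1],0.07],
    [[1,-1,-1],0.07],
    [[0,0,0],0.07],
    [[0,0,0],0.07],
    [[0,0,0],0.07],
    [[0,0,0.5],0.07],
    [[0,0,0.5],0.05],
    [[0,0,0.5],0],
  ],
)

```text
clock: 9.25
tool_pos: [0.4612, -0.1581, 0.1132]
orientation: [178.9, 0.5, -141.9]
force: [4.1, -2.4, -11.9]
opening: 0.0141
```

```bash
python3 - <<'E'
from h import *
o=ctrl.get_obs();print(o['tool_pos'],o['orientation'],o['force'],o['moment'],o['opening'])
E
```

```text
[ 0.46119686 -0.15805868  0.11322448] [ 178.91778163    0.47730744 -141.94805485] [  4.09001671  -2.39567932 -11.91882487] [-1.22123562 -1.78979552 -0.07803896] 0.014069468782055363
```

Call:
move_arm(
  increments=[
    [[0,0,-1.5],0],
    [[0,0,-1.5],0],
    [[0,0,-1.5],0],
    [[0,0,-1],0],
    [[0,0,0],0],
    [[0,0,0],0],
    [[0,0,0],0],
    [[0,0,0],0],
  ],
)

```text
clock: 10.05
tool_pos: [0.4613, -0.1582, 0.1087]
orientation: [179.0, 0.5, -142.2]
force: [1.3, -1.6, -6.4]
opening: 0.0139
```

Call:
move_arm(
  increments=[
    [[0,0,-0.7],0.035],
    [[0,0,-0.7],0.035],
    [[0,0,-0.7],0.035],
    [[0,0,-0.7],0.035],
    [[0,0,-0.7],0.035],
    [[0,0,-0.7],0.035],
    [[0,0,-0.7],0],
    [[0,0,-0.7],0],
  ],
)

```text
clock: 10.85
tool_pos: [0.4619, -0.1587, 0.1083]
orientation: [179.1, 0.6, -129.8]
force: [-2.7, 0.2, 5.3]
opening: 0.0137
```

Call:
move_arm(
  increments=[
    [[0,0,-0.4],0.035],
    [[0,0,-0.4],0.035],
    [[0,0,-0.4],0.035],
    [[0,0,-0.4],0.035],
    [[0,0,-0.4],0.0],
    [[0,0,-0.4],0.0],
    [[0,0,-0.4],0],
    [[0,0,-0.4],0],
  ],
)

```text
clock: 11.65
tool_pos: [0.4618, -0.1585, 0.104]
orientation: [179.1, 0.6, -122.0]
force: [2.4, -2.7, -9.6]
opening: 0.0141
```

Call:
move_arm(
  increments=[
    [[0,0,-0.6],0],
    [[0,0,-0.6],0],
    [[0,0,-0.6],0],
    [[0,0,0],0],
    [[0,0,0],0],
    [[0,0,0],0],
    [[0,0,0],0],
    [[0,0,0],0],
  ],
)

```text
clock: 12.45
tool_pos: [0.4618, -0.1587, 0.1037]
orientation: [179.1, 0.6, -122.0]
force: [-0.9, 0.1, -1.9]
opening: 0.0144
```

Call:
move_arm(
  increments=[
    [[0,0,0],0],
    [[0,0,0],0],
    [[0,0,0],0],
    [[0,0,0],0],
    [[0,0,0],0],
    [[0,0,0],0],
    [[0,0,0],0],
    [[0,0,0],0],
  ],
  jaw=1,
)

```text
clock: 13.25
tool_pos: [0.4628, -0.1586, 0.1046]
orientation: [179.2, 0.6, -122.0]
force: [0.6, -0.3, -0.4]
opening: 0.0723
```

```bash
python3 - <<'E'
from h import *
s=snap('wrist','w7'); o=ctrl.get_obs();print(o['tool_pos'],o['orientation'],o['force'],o['moment'],o['opening'])
E
```

```text
[ 0.46277321 -0.15863263  0.10458166] [ 179.21553249    0.60906911 -121.97362224] [ 0.30070346 -0.58296536  0.41932965] [-0.02492607 -0.13627367 -0.01485238] 0.07625565876072161
```

View pics/w7.png

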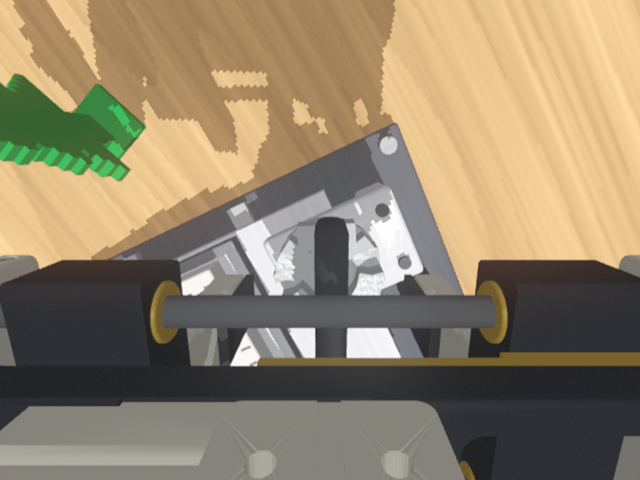

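Call:
move_arm(
  increments=[
    [[0,0,15],0],
    [[0,0,30],0],
    [[0,0,30],0],
    [[0,0,30],0],
    [[10,-10,10],0.1],
    [[25,10,0],0.12],
    [[25,15,0],0.12],
    [[25,15,0],0.1],
  ],
)

```text
clock: 14.1
tool_pos: [0.5464, -0.1295, 0.2258]
orientation: [179.3, 0.5, -96.1]
force: [-0.1, -0.2, 0.3]
opening: 0.0876
```

```bash
python3 - <<'E'
from h import *
s=snap('wrist','w8'); s=snap('top','t8');o=ctrl.get_obs();print(o['tool_pos'],o['orientation'],o['force'],o['opening'])
s=snap('scene','s8')
cv2.imwrite('pics/z8.png',cv2.resize(s['color'][150:290,220:400,::-1],None,fx=4.2,fy=4.2,interpolation=cv2.INTER_CUBIC))
E
```

```text
[ 0.54792028 -0.12850582  0.22477721] [179.25233068   0.48599009 -96.09234312] [-1.22096862 -0.25597966 -0.77906108] 0.08757678450264715
```

View pics/w8.png

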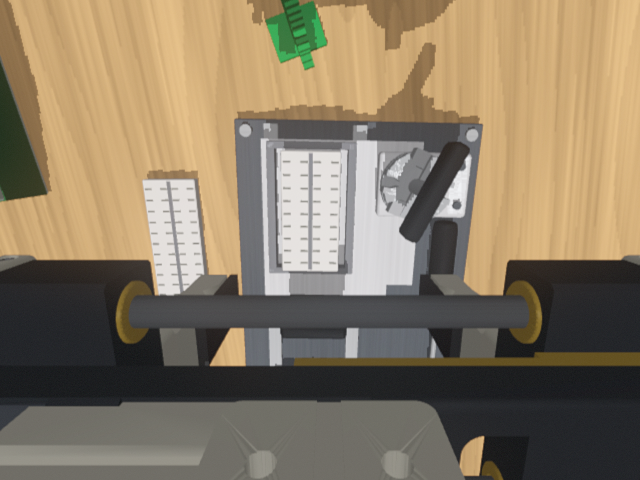

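View pics/z8.png

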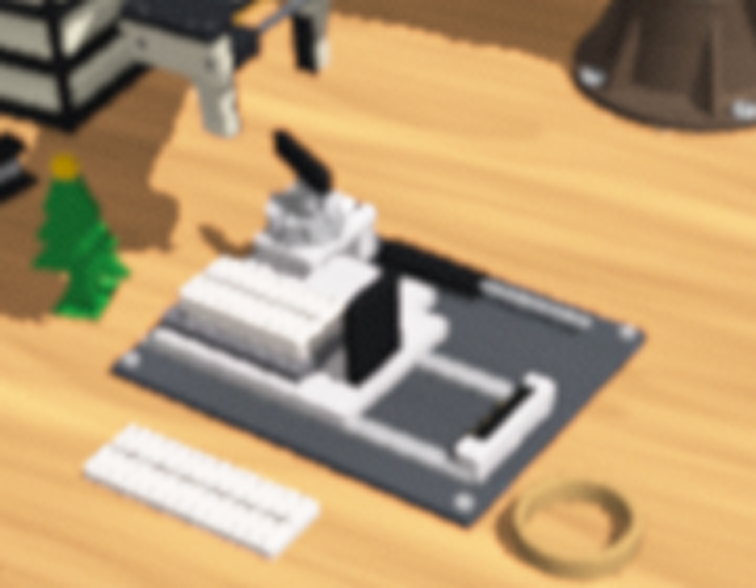

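```bash
python3 - <<'E'
from h import *
s=load('w8')
cv2.imwrite('pics/z9.png',cv2.resize(s['color'][130:350,230:380,::-1],None,fx=4,fy=2.7,interpolation=cv2.INTER_CUBIC))
ex=np.array([np.cos(np.radians(-7)),np.sin(np.radians(-7))]);ey=np.array([-ex[1],ex[0]])
o=np.array([.5525,-.1188])
for n,(u,v),z in [('b',(279,150),.06),('b',(339,150),.06),('b',(343,271),.06),('b',(281,271),.06),('pad',(281,337),.105),('pad',(347,337),.105),('c',(236,121),.012),('c',(481,124),.012)]:
    p=onz(s,u,v,z)[:2]; print(n,p.round(4),((p-o)@ex).round(4),((p-o)@ey).round(4))
print(proj(s,list(o+.005*ex+.071*ey)+[.105]))
E
```

```text
b [ 0.5808 -0.2017] 0.0382 -0.0788
b [ 0.5272 -0.1959] -0.0157 -0.0797
b [ 0.5347 -0.0811] -0.0223 0.0353
b [ 0.5952 -0.0879] 0.0386 0.0359
pad [ 0.5963 -0.0415] 0.0341 0.082
pad [ 0.538  -0.0348] -0.0246 0.0816
c [ 0.6257 -0.2352] 0.0869 -0.1066
c [ 0.3785 -0.206 ] -0.1621 -0.1078
[313.80890331 325.99280937]
```

View pics/z9.png

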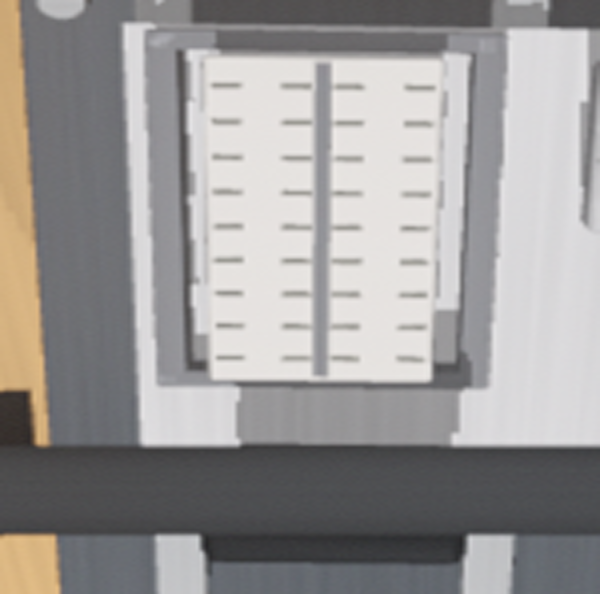

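Call:
move_arm(
  increments=[
    [[5,16,0],-0.016],
    [[5,16,0],0],
    [[4,16,0],0],
    [[4,15,0],0],
    [[0,0,-10],0],
    [[0,0,-20],0],
    [[0,0,-20],0],
    [[0,0,0],0],
  ],
  jaw=-1,
)

```text
clock: 15.05
tool_pos: [0.5618, -0.063, 0.1722]
orientation: [179.1, 0.5, -97.5]
force: [-0.1, -0.1, -0.3]
opening: 0.0294
```

Call:
move_arm(
  increments=[
    [[0,0,0],0],
    [[0,0,0],0],
    [[0,0,0],0],
    [[0,0,0],0],
    [[0,0,0],0],
    [[0,0,0],0],
    [[0,0,0],0],
    [[0,0,0],0],
  ],
)

```text
clock: 15.85
tool_pos: [0.563, -0.0636, 0.1758]
orientation: [179.4, 0.5, -97.5]
force: [0.9, -0.6, 0.3]
opening: 0.0004
```

```bash
python3 - <<'E'
from h import *
s=snap('wrist','w10'); o=ctrl.get_obs();p=o['tool_pos'];print(p,o['orientation'],o['force'],o['opening'])
ex=np.array([np.cos(np.radians(-7)),np.sin(np.radians(-7))]);ey=np.array([-ex[1],ex[0]])
d=p[:2]-np.array([.5525,-.1188]);print(d@ex,d@ey)
E
```

```text
[ 0.56304621 -0.06361124  0.17576696] [179.36447726   0.53702059 -97.48581619] [-0.49771362  0.86011753 -0.27243977] 0.0005691485845968655
0.003741778894668286 0.05606265425037278
```

View pics/w10.png

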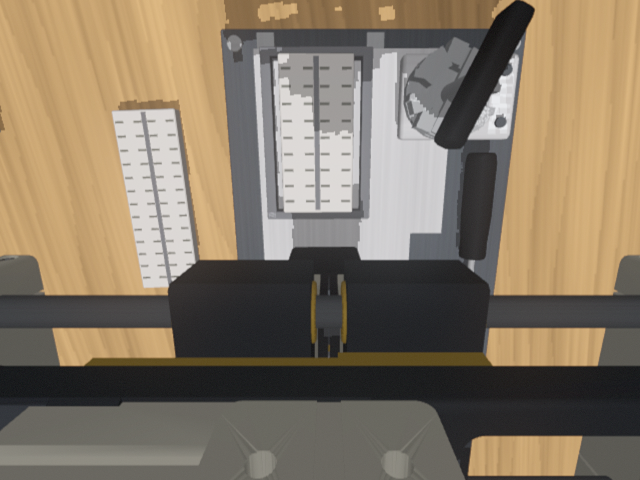

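```bash
python3 - <<'E'
from h import *
s=load('w10')
ex=np.array([np.cos(np.radians(-7)),np.sin(np.radians(-7))]);ey=np.array([-ex[1],ex[0]])
o=np.array([.5525,-.1188])
for y in(.071,.085):
  for x in(-.025,.035):
    for z in (.03,.105): print(x,y,z,proj(s,list(o+x*ex+y*ey)+[z]).round(1))
for u in(290,358): 
  for z in (.105,.176): print(onz(s,u,247,z).round(4))
c,_=ray(s,0,0);print(c)
E
```

```text
-0.025 0.071 0.03 [358.1 244.5]
-0.025 0.071 0.105 [368.4 272.5]
0.035 0.071 0.03 [291.7 245.3]
0.035 0.071 0.105 [281.9 273.5]
-0.025 0.085 0.03 [357.9 259.3]
-0.025 0.085 0.105 [368.  291.2]
0.035 0.085 0.03 [292.2 260.1]
0.035 0.085 0.105 [282.8 292.3]
[ 0.5873 -0.0707  0.105 ]
[ 0.5776 -0.0892  0.176 ]
[ 0.5415 -0.0645  0.105 ]
[ 0.546  -0.0849  0.176 ]
[ 0.55602408 -0.12986251  0.33241382]
```

Call:
move_arm(
  increments=[
    [[1,-2,-12],0.008],
    [[0,0,-18],0],
    [[0,0,-18],0],
    [[0,0,-15],0],
    [[0,0,0],0],
    [[0,0,0],0],
    [[0,0,0],0],
    [[0,0,0],0],
  ],
)

```text
clock: 16.7
tool_pos: [0.5638, -0.0663, 0.1081]
orientation: [179.3, 0.5, -96.9]
force: [-0.2, -0.5, 0.6]
opening: 0.0005
```

```bash
cat >> h.py <<'E'
ex=np.array([np.cos(np.radians(-7)),np.sin(np.radians(-7))]);ey=np.array([-ex[1],ex[0]])
O=np.array([.5525,-.1188])
def st():
    o=ctrl.get_obs();p=o['tool_pos'];d=p[:2]-O
    print(p.round(4),o['orientation'].round(1),'F',o['force'].round(1),'jig',(d@ex).round(4),(d@ey).round(4),'Fjig',(o['force'][:2]@ex).round(1),(o['force'][:2]@ey).round(1),o['opening'])
E
python3 -c "from h import *; st()"
```

```text
[ 0.5638 -0.0663  0.1081] [179.3   0.5 -96.9] F [-0.2 -0.5  0.6] jig 0.0048 0.0535 Fjig -0.1 -0.5 0.0005407383515460787
```

Well centred behind the paddle; go down and then push +y along the jig.

Call:
move_arm(
  increments=[
    [[0,0,-12],0],
    [[0,0,-12],0],
    [[0,0,-10],0],
    [[0,0,-2],0],
    [[0,0,0],0],
    [[0,0,0],0],
    [[0,0,0],0],
    [[0,0,0],0],
  ],
)

```text
clock: 17.5
tool_pos: [0.5644, -0.0662, 0.0698]
orientation: [179.4, 0.6, -96.9]
force: [0.3, -0.2, -0.3]
opening: 0.0002
```

```bash
python3 -c "from h import *; st()"
```

```text
[ 0.5644 -0.0662  0.0698] [179.4   0.6 -96.9] F [ 0.3 -0.2 -0.3] jig 0.0054 0.0536 Fjig 0.3 -0.2 0.00015967189685225122
```

Call:
move_arm(
  increments=[
    [[0.6,5,0],0],
    [[0.6,5,0],0],
    [[1,8,0],0],
    [[1,8,0],0],
    [[1,8,0],0],
    [[1,8,0],0],
    [[1,8,0],0],
    [[1,8,0],0],
  ],
)

```text
clock: 18.3
tool_pos: [0.5722, -0.0053, 0.0704]
orientation: [179.5, 0.5, -96.9]
force: [1.2, -3.8, -2.0]
opening: -0.0
```

```bash
python3 -c "from h import *; st()"
```

```text
[ 0.5722 -0.0053  0.0704] [179.5   0.5 -96.9] F [ 1.2 -3.8 -2. ] jig 0.0057 0.1151 Fjig 1.6 -3.6 -5.009974302275569e-06
```

Call:
move_arm(
  increments=[
    [[1,7,0],0],
    [[1,7,0],0],
    [[0.6,5,0],0],
    [[0.6,5,0],0],
    [[0.5,4,0],0],
    [[0.4,3,0],0],
    [[0.3,2.5,0],0],
    [[0.2,2,0],0],
  ],
)

```text
clock: 19.1
tool_pos: [0.5766, 0.03, 0.0704]
orientation: [179.4, 0.1, -96.9]
force: [4.0, -16.8, -1.9]
opening: 0.0005
```

```bash
python3 -c "from h import *; st()"
```

```text
[0.5766 0.03   0.0704] [ 1.794e+02  1.000e-01 -9.690e+01] F [  4.  -16.8  -1.9] jig 0.0058 0.1506 Fjig 6.1 -16.2 0.0004695916004196211
```

Call:
move_arm(
  increments=[
    [[0.2,1,0],0],
    [[0,0.5,0],0],
    [[-0.4,-3,0],0],
    [[-0.5,-4,0],0],
    [[0,0,5],0],
    [[0,0,15],0],
    [[0,0,15],0],
    [[0,0,10],0],
  ],
)

```text
clock: 19.9
tool_pos: [0.5747, 0.0237, 0.1166]
orientation: [179.2, 0.1, -96.9]
force: [0.5, -0.4, -0.4]
opening: 0.0004
```

```bash
python3 - <<'E'
from h import *
st()
s=snap('wrist','w11')
for y in(.168-.007,): print(proj(s,list(O+.005*ex+y*ey)+[.03]))
for y in (-.0475,.0475+.02):pass
print(proj(s,list(O+.005*ex+.068*ey)+[.06]))
E
```

```text
[0.5747 0.0237 0.1166] [ 1.792e+02  1.000e-01 -9.690e+01] F [ 0.5 -0.4 -0.4] jig 0.0047 0.1441 Fjig 0.5 -0.4 0.0003881244288163416
[325.91846834 269.18636992]
[326.17650461 135.75216878]
```

View pics/w11.png

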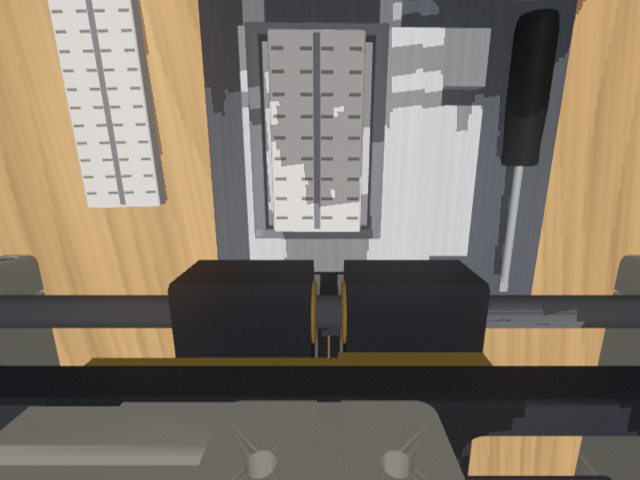

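Call:
move_arm(
  increments=[
    [[-1,-12,0],0],
    [[-1,-16,0],0],
    [[-1,-16,0],0],
    [[-1,-16,0],0],
    [[-1,-14,0],0],
    [[0,0,-10],0],
    [[0,0,-15],0],
    [[0,0,0],0],
  ],
)

```text
clock: 20.75
tool_pos: [0.5679, -0.0591, 0.09]
orientation: [179.2, 0.1, -97.1]
force: [-0.5, -1.2, -0.1]
opening: 0.0009
```

```bash
python3 - <<'E'
from h import *
st()
s=snap('top','t12')
cv2.imwrite('pics/z12.png',cv2.resize(s['color'][200:345,270:480,::-1],None,fx=3.8,fy=3.8,interpolation=cv2.INTER_CUBIC))
s=snap('scene','s12')
cv2.imwrite('pics/z13.png',cv2.resize(s['color'][130:290,220:400,::-1],None,fx=3.7,fy=3.7,interpolation=cv2.INTER_CUBIC))
E
```

```text
[ 0.5679 -0.0591  0.09  ] [ 1.792e+02  1.000e-01 -9.710e+01] F [-0.5 -1.2 -0.1] jig 0.008 0.0611 Fjig -0.4 -1.2 0.0009091404981395735
```

View pics/z13.png

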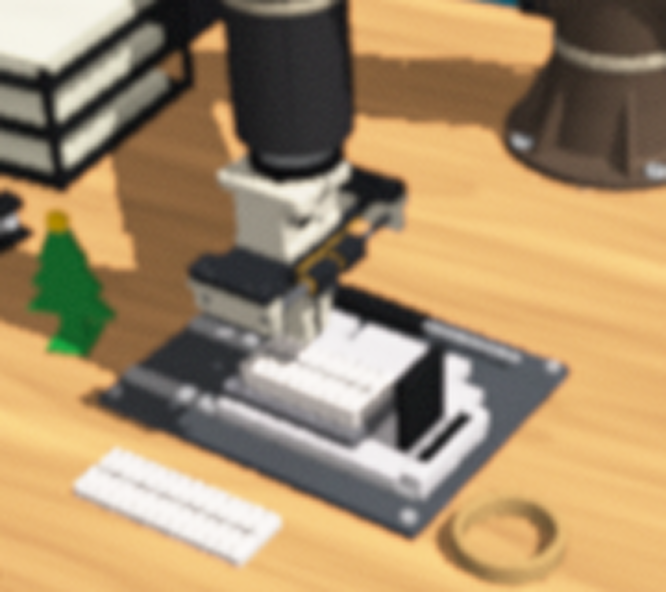

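Call:
move_arm(
  increments=[
    [[0.8,6,-5],0],
    [[0,0.5,-8],0],
    [[0,0,-8],0],
    [[0,0,-4],0],
    [[0,0,0],0],
    [[0,0,0],0],
    [[0,0,0],0],
    [[0,0,0],0],
  ],
)

```text
clock: 21.65
tool_pos: [0.5712, -0.0505, 0.066]
orientation: [179.5, 0.2, -96.9]
force: [-0.2, 0.4, 0.5]
opening: 0.0004
```

```bash
python3 -c "from h import *; st()"
```

```text
[ 0.5712 -0.0505  0.066 ] [179.5   0.2 -96.9] F [-0.2  0.4  0.5] jig 0.0102 0.0701 Fjig -0.3 0.4 0.0003540686547360202
```

Call:
move_arm(
  increments=[
    [[-0.5,0,-3],0],
    [[0,0,-2],0],
    [[0,0,-2],0],
    [[0,0,-2],0],
    [[0,0,-2],0],
    [[0,0,-1.5],0],
    [[0,0,-1.5],0],
    [[0,0,-1],0],
  ],
)

```text
clock: 22.45
tool_pos: [0.5713, -0.0505, 0.0532]
orientation: [179.6, 0.2, -96.9]
force: [-2.1, 0.3, 5.0]
opening: 0.0002
```

```bash
python3 -c "from h import *; st()"
```

```text
[ 0.5713 -0.0505  0.0532] [179.6   0.2 -96.9] F [-2.1  0.3  5. ] jig 0.0103 0.0701 Fjig -2.1 0.0 0.00017214299090280146
```

Call:
move_arm(
  increments=[
    [[0,0,-1],0],
    [[0,0,-1],0],
    [[0,0,-1],0],
    [[0,0,-1],0],
    [[0,0,-1],0],
    [[0,0,0],0],
    [[0,0,0],0],
    [[0,0,0],0],
  ],
)

```text
clock: 23.25
tool_pos: [0.5714, -0.0504, 0.0524]
orientation: [179.7, 0.2, -96.8]
force: [-0.1, 0.1, -0.3]
opening: 0.0007
```

```bash
python3 -c "from h import *; st()"
```

```text
[ 0.5714 -0.0504  0.0524] [179.7   0.2 -96.8] F [-0.1  0.1 -0.3] jig 0.0104 0.0702 Fjig -0.1 0.0 0.0006887797568447701
```

Call:
move_arm(
  increments=[
    [[0,0,-0.5],0],
    [[0,0,-1],0],
    [[0,0,-1],0],
    [[0,0,-1],0],
    [[0,0,-1],0],
    [[0,0,-1],0],
    [[0,0,-1],0],
    [[0,0,-1],0],
  ],
)

```text
clock: 24.05
tool_pos: [0.5714, -0.0505, 0.0521]
orientation: [179.8, 0.1, -96.6]
force: [-4.4, 1.1, 12.5]
opening: 0.0002
```

```bash
python3 -c "from h import *; st()"
```

```text
[ 0.5714 -0.0505  0.0521] [ 1.798e+02  1.000e-01 -9.660e+01] F [-4.4  1.1 12.5] jig 0.0105 0.0701 Fjig -4.5 0.5 0.00017270704041274013
```

Hard stop at 52.1 mm with 12.5 N. Lift off clear and check.

Call:
move_arm(
  increments=[
    [[0,0,5],0],
    [[0,0,20],0],
    [[0,0,30],0],
    [[0,0,30],0],
    [[-10,0,30],0],
    [[-10,30,20],0],
    [[-10,40,0],0],
    [[-10,40,0],0],
  ],
)

```text
clock: 24.85
tool_pos: [0.5297, 0.0583, 0.1915]
orientation: [179.6, 0.0, -97.0]
force: [0.7, 0.4, -0.7]
opening: 0.0003
```

Call:
move_arm(
  increments=[
    [[-10,40,0],0],
    [[-10,40,0],0],
    [[-10,40,0],0],
    [[-10,40,0],0],
    [[0,30,0],0],
    [[0,0,0],0],
    [[0,0,0],0],
    [[0,0,0],0],
  ],
)

```text
clock: 25.65
tool_pos: [0.4858, 0.2599, 0.1926]
orientation: [179.8, 0.2, -96.8]
force: [0.2, -0.3, -0.5]
opening: 0.0003
```

```bash
python3 - <<'E'
from h import *
st()
s=snap('top','t14')
cv2.imwrite('pics/z14.png',cv2.resize(s['color'][190:345,250:480,::-1],None,fx=3.4,fy=3.4,interpolation=cv2.INTER_CUBIC))
print(proj(s,list(O+.005*ex+.168*ey)+[.105]))
s=snap('scene','s14')
cv2.imwrite('pics/z15.png',cv2.resize(s['color'][150:290,220:400,::-1],None,fx=4.2,fy=4.2,interpolation=cv2.INTER_CUBIC))
E
```

```text
[0.4858 0.2599 0.1926] [179.8   0.2 -96.8] F [ 0.2 -0.3 -0.5] jig -0.1124 0.3677 Fjig 0.2 -0.2 0.00028732495279171373
[316.63193882 248.61078148]
```

View pics/z14.png

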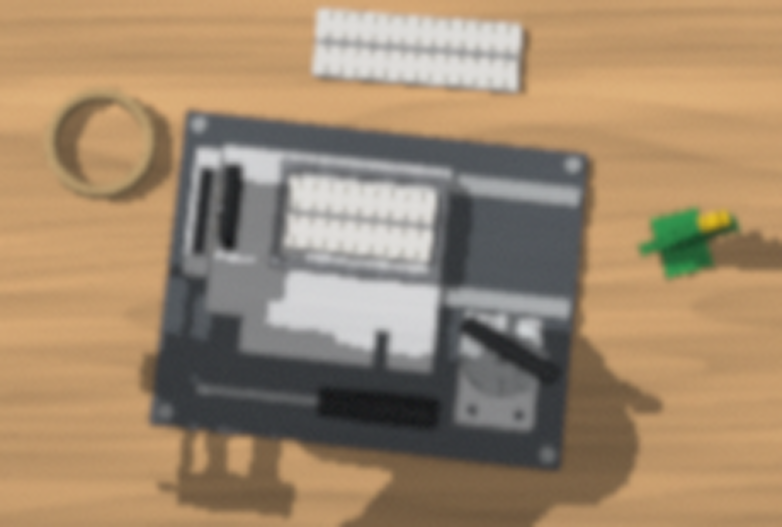

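View pics/z15.png

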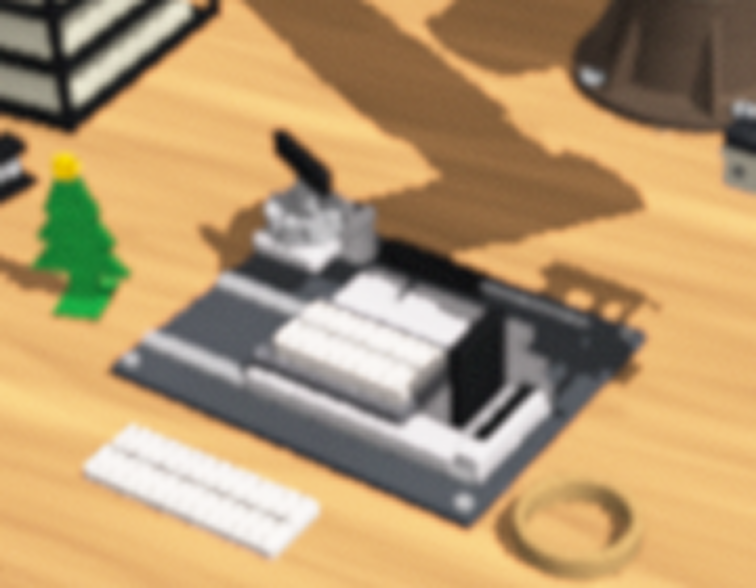

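```bash
python3 - <<'E'
from h import *
for fn,y,(x0,x1,y0,y1) in(('top0',.078,(345,358,236,272)),('t14',.168,(315,324,234,268))):
    s=load(fn);g=s['color'].astype(float).max(2)
    w=np.clip(75-g,0,None);q=np.zeros_like(w);q[y0:y1,x0:x1]=w[y0:y1,x0:x1]
    v,u=np.mgrid[:480,:640];c=((q*u).sum()/q.sum(),(q*v).sum()/q.sum())
    p=onz(s,*c,.1)[:2]-O;print(fn,c,(p@ex).round(4),(p@ey).round(4))
s=load('t14')
for b in range(236,268,6): print(s['color'][b,300:330].max(1))
E
```

```text
top0 (np.float64(351.90282948622485), np.float64(254.91623231571108)) -0.0008 0.0764
t14 (np.float64(317.4304979253112), np.float64(251.15940525587828)) -0.0006 0.1654
[148 174 169 132  97  95 109 148 193 210 210 210 211 206 188 174 187 201
 204 205 205 208 211 212 211 211 210 210 209 209]
[174 170 136  99  92 101 137 167 140  84  51  53  82 105 104  89  68  51
  44  43  69 119 163 181 189 197 201 203 203 203]
[187 154 112  93  98 128 156 148 104  60  51  75 102 110 102  77  53  43
  39  39  64 101 122 129 132 130 132 131 131 130]
[162 120  91  94 112 148 161 123  69  50  67  96 113 102  75  54  44  39
  38  53  88 118 128 131 132 131 132 130 130 125]
[138 100  91 100 137 164 133  78  51  56  86 109 112 106  84  53  34  30
  46  79 116 129 132 132 132 132 132 132 131 122]
[103  91  93 101 119 131 133 130 129 129 126 122 131 145 151 153 160 174
 180 178 172 169 167 167 159 143 132 130 127 123]
```

```bash
python3 -c "
from plant import ctrl
print(ctrl.close_job())"
```

```text
the job is handed in; nothing more can be done
None
```

I did all three steps in order and handed the job in at about 26 s of the 72 s limit. The hand-in reports no verdict.

- **Pin:** I gripped the T-handle, lifted it about 16–22 mm and turned it along the rim until it dropped into the rest notch, about 1.27 rad anticlockwise. With the jaws still shut, the tool came to rest 9.0 mm above its seated height. After release the handle stayed out, and the last pictures show it still turned and up. I did not measure its parked height after letting go.
- **Tray:** I pushed the paddle until it met the end stop, with 16 N at tool y = 150.6 mm (151 expected). In the top camera the paddle moved 89 mm (90 expected). That puts it at about y = 165.4 mm absolute, just above the 165 mm limit, but the same method read the known start position 1.6 mm low.
- **Board:** I pressed it only after the tray was home, down to a hard stop at 52.1 mm with 12.5 N.
- **Other things on the desk:** The tree, tape, spare board and screwdriver look unmoved in the last pictures. I did not look at the mug or stapler there, though the arm was never lowered near them. I measured none of the six.
- **Arm:** At hand-in it was clear of everything, with force readings near zero.

One reading disagreed slightly: across the tray, the board appeared about 3–6 mm further towards jig +x than the nominal position. I aimed the press there, and it still reached its stop.

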